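Wedge the rocking tortilla box

TASK

The flowered tortilla box rocks because the foot at the corner facing the wooden wedge has lost its pad. Without lifting anything, push the wedge with the fingertips, thin end first, across the shelf and under that foot until the box no longer rocks; then take the fingers off the wedge, press down firmly with a fingertip (about 8 N) on the lid's painted flower above that foot, and finish while still holding it pressed, the box standing firm. Leave the jars, spatula and cup where they are, and do not strike the ceramic hard.

Things in the scene. Friction and masses are not known exactly. Their poses are not given: they have to be found in the camera images.
- tortillero: The rocking box: square cream ceramic, red and blue flowers, lid (156 x 156, top at z = 92) clasped shut, blue knob 23 high on it. Origin: centre of the underside, 0 to 3 above the shelf; x and y run along the DIAGONALS. Underside at z = 26. Four feet, 90 from the centre on +x, -x, +y, -y; three have cork pads, the -x one is bare. 1.9 to 2.9 kg, does not slide; level unless pressed.
- short_foot (a point): Lowest point of the bare, rounded, 18 mm thick foot under the box's -x corner, the corner that faces the wedge. While the box stands level it hangs 5 to 8 mm above the shelf; how much differs each time, so find the fit by feel. Axes as the tortillero.
- press_spot (a point): Painted red flower on the lid's top surface at the corner above the bare foot, 78 mm from the box's centre: press here. Slippery glaze. Unwedged, 1.5 to 3 N here rocks the box about its y axis by 0.055 rad, this corner sinking 4 to 5 mm to a hard stop; let go, it falls back level. Axes as the tortillero.
- wedge: Loose brown wooden wedge, about 90 g, thin end towards the bare foot. Origin on its underside; x points to the thin end, z up. Blade 50 mm wide, evenly sloped from x = +50 (2 thick) to x = -50 (16 thick). Upright heel plate 66 wide (y), 36 tall, from x = -48 to -62; its flat back at x = -62 is the place to push. Once jammed under the foot it stays by friction.
- jar_a: Glass jar with dark red contents and red twist cap, 54 mm across, 84 mm tall, origin at the centre of its underside. Stands in a row to the left of the work; leave it alone.
- jar_b: Glass jar with ochre contents and red twist cap, 54 mm across, 84 mm tall, origin at the centre of its underside. Stands in a row to the left of the work; leave it alone.
- jar_c: Glass jar with brown contents and red twist cap, 54 mm across, 84 mm tall, origin at the centre of its underside. Stands in a row to the left of the work; leave it alone.
- spatula: Wooden spatula lying on the shelf, 280 mm long along its x, origin under its middle. Leave it alone.
- cup: Empty clay cup, 76 mm across, 75 mm tall, origin at the centre of its underside. Leave it alone.
Not all that is in view belongs to the job. Leave any turquoise or yellow look-alike of the tortillero alone.

How it is judged:
On the way:
1. the wedge lies flat with its thin end under the bare foot (x of short_foot in the frame of wedge between -0.045 and 0.048 m and y of short_foot in the frame of wedge between -0.024 and 0.024 m and height (world z) of wedge below 0.006 m and angle between wedge's own z axis and vertical below 0.08 rad), for 0.1 s.
At the end, for the whole second after the job is handed in: Wedge flat on the shelf, blade under the bare foot and loaded (over 1 N); fingers off the wedge, pressing the lid with over 4 N within 45 mm of the flower above that foot; the box then tilts less than 0.014 rad (1.3 mm at the foot); held through the last second (x of short_foot in the frame of wedge between -0.03 and 0.044 m and y of short_foot in the frame of wedge between -0.024 and 0.024 m and height (world z) of wedge below 0.006 m and angle between wedge's own z axis and vertical below 0.08 rad and contact force between wedge and tortillero above 1 N and contact force between the fingers and tortillero above 4 N and contact force between the fingers and wedge below 0.3 N and horizontal distance between the grasp point and press_spot below 0.045 m and angle between tortillero's own z axis and vertical below 0.014 rad and linear speed of wedge below 0.01 m/s); the arm keeps its last pose, push and grip.
It fails at once if the wedge is lifted off the shelf or tipped up (height (world z) of wedge above 0.015 m or angle between wedge's own z axis and vertical above 0.3 rad).
It fails at once if the ceramic box is struck or pressed with over 45 N (contact force between the fingers and tortillero above 45 N).
It fails at once if a jar, the spatula or the cup is moved more than 30 mm or knocked over (distance of any of jar_a, jar_b, jar_c, spatula, cup from where it was at the start of the episode above 0.03 m or angle between any of jar_a, jar_b, jar_c, spatula, cup's own z axis and vertical above 0.5 rad).
It also fails if it takes over 58 s, if anything falls off the work surface, if the arm or the gripper's body presses on something with over 40 N, if the wrist force passes 120 N, or if a joint passes its speed limit or range.

ROBOT

A 6-joint arm with a two-finger parallel gripper is mounted at the origin on the work surface. World frame = base frame: x ahead of the robot, y to its left, z up, the work surface at z = 0. Lengths are in m, angles in rad, forces in N, time in s.
With the tool pointing down it reaches from about 0.375 to 0.9 m from the base axis. Payload 3.1 kg.
Tool frame: the origin (TCP) lies between the finger pads; the fingertips stand 8 mm ahead of it and the grasp point (between the pads) lies 11 mm behind it; z points along the fingers, y is the line along which they close (so a half turn about z gives the same grasp; the last joint's range is limited). The gripper opens to 85 mm and grips with 20 to 120 N. Pads are 22 mm wide; open, the fingers measure 114 mm over their backs; the gripper's body (76 mm by 85 mm) begins 54 mm behind the grasp point. The pads swing forward as they close: fully open they stand 13 mm farther back than shut.
Start: joints at [-0.178, 0.527, 1.433, -0, 1.181, -0.178], TCP at [0.625, 0, 0.239] pointing down, gripper open.
Joint ranges: [-3.08, 3.08], [-0.75, 2.2], [0.22, 2.44], [-1.43, 4.57], [0, 2.65], [-2.85, 2.85]. Speed limits (rad/s): [2.79, 2.79, 3.14, 3.14, 3.14, 3.14].

INTERFACE

Orientations are given as a 3x3 rotation matrix whose columns are the frame's x, y, z axes.
In Python, from plant import status, viewer, finish_job gives the robot as it stands.
- The arm moves only by the tool send_rows, never from a script. Its argument "series" is a list of rows, each an object of numbers: "x", "y", "z": the shift along the tool's x, y, z in mm; "ax", "ay", "az": the turn, a rotation vector about the tool's x, y, z in rad; "gripper": the closure, from 0 (fully open) to 1 (shut). In form: [{"x": .., "y": .., "z": .., "ax": .., "ay": .., "az": .., "gripper": ..}, ...]. A call has 1 to 10 rows; each row is the pose to reach, as a shift and turn from the pose commanded when the call began, along the tool's axes at that moment; what a row does not reach only later rows make up. A row lasts 1/8 s, in which the tool goes at most 62.5 mm and 10.7 degrees, less where a joint would pass 70% of its speed; a pose out of reach is approached as far as the arm can. A call with a gripper value outside its range is refused whole. The fingers move at their own pace and stop on an object; "grip_force" is the grip in N (left out, the last holds). Time passes only in rows, so rows that repeat a pose let the fingers close. It gives the time, the measured TCP pose, the force, the opening and the grip force at its end, in the units of the state.
- status.get_obs(): the state, without advancing time (a new reading comes with each control period).
- viewer.grab_frame(name): name is "scene" or "side" or "wrist"; returns the picture (480x640x3 uint8, red, green, blue); there is no depth.
- viewer.camera_model(name): a dict with "fx", "fy", "cx", "cy" (pixels), "pose" (4x4, takes a point from camera to world coordinates); the wrist camera has in their place "hand_eye" (4x4, takes a point from camera to tool coordinates, whose origin is the TCP and whose axes are the flange's). Camera axes: x right, y up, looking along -z (the intrinsics and any distortion apply to the point x, -y, -z); pixel columns grow to the right and rows downward; lengths in m; the calibration is good to about 2 mm. The wrist camera is an equidistant fisheye: a pixel r from the principal point sees the ray r / f radians off the axis. A picture is of the moment at which its call begins: read the wrist's pose just before it. camera_model takes no time and is no camera call.
- finish_job(): hands the job in; it is judged then, once.
Trained networks look in the newest picture that a camera, given by its name, has taken for a name from the list of things; names that differ only in an ending like _2 or _b are one class to them, and where a whole thing is asked for, a point or a joint stands for the part that bears it (a point fixed in the world has none). Each returns a list of dicts, best first, with "score" (0 to 1); they miss things now and then, are a little off and sometimes report something else, mostly with a low value. They report only what shows in the picture. A call takes as long as a camera call. They do not tell look-alikes from the thing itself.
- viewer.cut_out(camera, target): "region" (480x640 bool, what is visible of it).
- viewer.pinpoint(camera, target): "centre" ([x, y, z] in m, in world coordinates, good to about 4 mm: a listed point, or the origin of a listed thing).
The state is a dict: "time": time; "qpos": joint angles; "joint_velocities": joint speeds; "effort": joint torques, N m; "tcp_pos": TCP position; "eef_rot": TCP orientation; "contact_force": force on the tool from outside, world axes, zero at the start; "ft_torque": the same for the moment, N m; "opening": opening from 0.0 (shut) to 1.0 (fully open); "grip_force": force on a finger pad.
Only numpy, scipy, OpenCV 4.12 (cv2) and the standard library are available. Lean on these libraries where they do the work, as an engineer would, in place of code of your own. Each camera call takes 0.05 s, during which the arm holds its last target. There are 200 camera calls.

## Working session

There is one attempt and no reset: what is moved stays moved. The work goes in short steps, Python scripts to look and compute and a tool call to move; the robot and the scene stay as the last step left them, time stands still between calls to the robot, and variables do not carry over. Pictures are saved under pics/ and viewed, at most 10 in all, crops included, and the job is handed in when it is done.

Besides the shell and the picture viewer there is one more tool, called as name(argument=value, ...) on one line, values as JSON. send_rows: Moves the arm, as the interface text tells. Its arguments: {"type":"object","properties":{"series":{"type":"array","items":{"type":"object","properties":{"x":{"type":"number"},"y":{"type":"number"},"z":{"type":"number"},"ax":{"type":"number"},"ay":{"type":"number"},"az":{"type":"number"},"gripper":{"type":"number"}}}},"grip_force":{"type":"number"}},"required":["series"]}

```bash
mkdir -p pics
python3 - <<'E'
from plant import status, viewer
import cv2
o=status.get_obs();print(o['tcp_pos'],o['eef_rot'],o['time'])
for c in ['scene','side']:
    im=viewer.grab_frame(c);cv2.imwrite(f'pics/{c}0.png',im[:,:,::-1])
    for t in ['tortillero','short_foot','press_spot','wedge','jar_a','spatula','cup']:
        print(c,t,[(round(d['score'],2),[round(float(v),4) for v in d['centre']]) for d in viewer.pinpoint(c,t)])
E
```

```text
[6.24295782e-01 1.72341087e-04 2.38342975e-01] [[-2.54952041e-06  9.99997742e-01 -2.12513938e-03]
 [ 9.99999912e-01  3.43994356e-06  4.18991628e-04]
 [ 4.18997992e-04 -2.12513813e-03 -9.99997654e-01]] 0.0
scene tortillero [(0.97, [0.5727, -0.1957, 0.0029]), (0.8, [0.3756, 0.1534, 0.0046])]
scene short_foot [(0.88, [0.2847, -0.0878, 0.0094]), (0.63, [0.5656, -0.1006, 0.0061])]
scene press_spot [(0.94, [0.3694, 0.2316, 0.0946]), (0.82, [0.5666, -0.1154, 0.0946]), (0.64, [0.2843, -0.0966, 0.093])]
scene wedge [(0.71, [0.5423, -0.002, -0.0034]), (0.57, [0.5748, -0.1976, 0.0024])]
scene jar_a [(0.72, [0.5314, 0.3974, 0.0028]), (0.6, [0.6049, 0.3652, -0.0034]), (0.58, [0.4449, 0.3866, 0.0002])]
scene spatula [(0.84, [0.5147, -0.4351, 0.0015]), (0.26, [0.605, 0.3644, -0.0025])]
scene cup [(0.89, [0.4456, -0.3387, -0.0052])]
side tortillero [(0.71, [0.2959, -0.1741, 0.0055]), (0.61, [0.3778, 0.1521, 0.0051]), (0.56, [0.572, -0.1919, -0.0002])]
side short_foot [(0.85, [0.3717, 0.2466, 0.007]), (0.69, [0.5694, -0.1069, 0.0064]), (0.68, [0.6055, 0.3668, -0.0013]), (0.57, [0.2783, -0.0865, 0.0074])]
side press_spot [(0.9, [0.5633, -0.1149, 0.0911]), (0.89, [0.2858, -0.0945, 0.0962]), (0.83, [0.3751, 0.2326, 0.098])]
side wedge [(0.91, [0.5453, -0.0046, -0.0071])]
side jar_a [(0.96, [0.45, 0.392, -0.0014]), (0.84, [0.6052, 0.3612, -0.0037]), (0.67, [0.5278, 0.3977, -0.0022])]
side spatula []
side cup [(0.76, [0.4414, -0.3296, 0.0009]), (0.38, [0.5253, 0.3975, -0.0032])]
```

View pics/scene0.png

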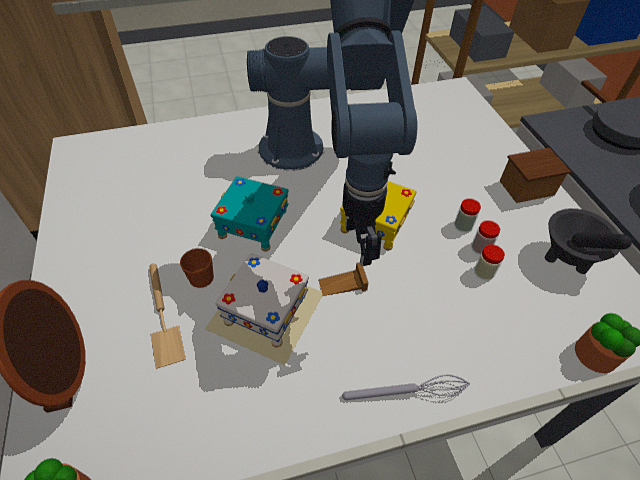

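View pics/side0.png

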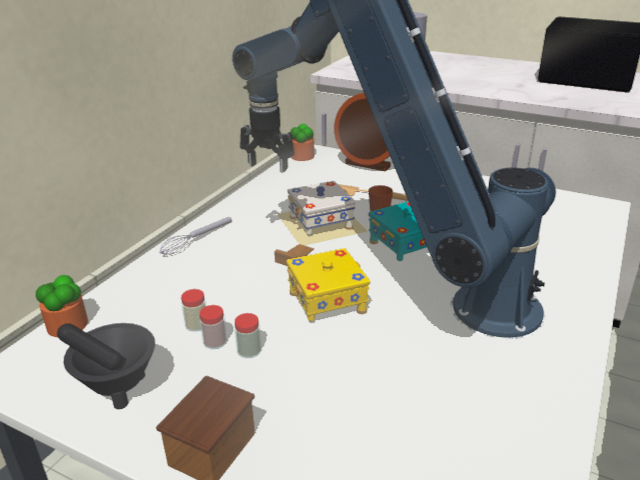

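The scene view shows the cream box around (262,300), with the wedge to its right: heel at (361,278), thin end at (320,287) pointing towards the box. The turquoise and yellow boxes are look-alikes. Next I fit the wedge's pose and the box's direction.

```bash
cat > h.py <<'E'
from plant import status, viewer
import numpy as np, cv2
from scipy.optimize import minimize
def proj(c,P):
    m=viewer.camera_model(c);T=np.linalg.inv(m['pose']);q=np.asarray(P)@T[:3,:3].T+T[:3,3]
    return np.c_[m['cx']+m['fx']*q[:,0]/-q[:,2], m['cy']-m['fy']*q[:,1]/-q[:,2]]
bl=np.array([[x,y,z] for x,t in((50,2),(-50,16)) for y in(-25,25) for z in(0,t)])/1e3
he=np.array([[x,y,z] for x in(-48,-62) for y in(-33,33) for z in(0,36)])/1e3
def sil(c,p):
    R=np.array([[np.cos(p[2]),-np.sin(p[2]),0],[np.sin(p[2]),np.cos(p[2]),0],[0,0,1]])
    im=np.zeros((480*4,640*4),np.uint8)
    for b in(bl,he):
        q=proj(c,b@R.T+[p[0],p[1],0]); cv2.fillConvexPoly(im,cv2.convexHull((q*4).round().astype(np.int32)),255)
    return cv2.resize(im,(640,480),interpolation=cv2.INTER_AREA)/255.
def fit(p0,cams=('scene','side')):
    M={}
    for c in cams:
        viewer.grab_frame(c); r=viewer.cut_out(c,'wedge')
        best=max(r,key=lambda d:(sil(c,p0)*d['region']).sum(),default=None) if r else None
        if best is not None and (sil(c,p0)*best['region']).sum()>30: M[c]=best['region'].astype(float)
    for c in M: print(c,M[c].sum())
    def cost(s):
        p=np.array([p0[0]+s[0]*.01,p0[1]+s[1]*.01,p0[2]+s[2]*.1]); k=0
        for c in M:
            S=sil(c,p);k+=np.abs(S-M[c]).sum()/M[c].sum()
        return k
    s=min((minimize(cost,[0,0,a],method='Nelder-Mead',options=dict(initial_simplex=np.array([[0,0,a],[1,0,a],[0,1,a],[0,0,a+1]]),maxiter=120)) for a in(-2,0,2)),key=lambda r:r.fun)
    return [p0[0]+s.x[0]*.01,p0[1]+s.x[1]*.01,p0[2]+s.x[2]*.1],s.fun
def report(p,f=(0.566,-0.104)):
    d=np.array(f)-p[:2];c,s=np.cos(p[2]),np.sin(p[2]);print('wedge',np.round(p,4),'foot in wedge',np.round([c*d[0]+s*d[1],-s*d[0]+c*d[1]],4))
E
python3 - <<'E'
from h import *
for cams in (('scene','side'),('scene',),('side',)):
    p,f=fit([.544,-.003,-1.5],cams);print(f);report(p)
E
```

```text
scene 960.0
side 488.0
0.4188916345226615
wedge [ 0.5492 -0.003  -1.6736] foot in wedge [0.0987 0.0271]
scene 938.0
0.06870688573937037
wedge [ 5.5000e-01 -6.0000e-04 -1.6392e+00] foot in wedge [0.102  0.0231]
side 409.0
0.425178579989453
wedge [ 0.5435 -0.0042 -1.6138] foot in wedge [0.0987 0.0267]
```

send_rows(series=[{"x":50,"y":-34,"z":0,"az":-0.07,"gripper":0.6},{"x":100,"y":-68,"z":40,"az":-0.07,"gripper":0.6},{"x":105,"y":-68,"z":80,"az":-0.07,"gripper":0.6},{"x":105,"y":-68,"z":80,"az":-0.07,"gripper":0.6},{"x":105,"y":-68,"z":80,"az":-0.07,"gripper":0.6}])

```text
validation failed for argument at $.se...
```

Run:
```python
from h import *
for c in ['scene','wrist','side']:
    im=viewer.grab_frame(c);cv2.imwrite(f'pics/{c}1.png',im[:,:,::-1])
    for t in ['tortillero','short_foot','press_spot','wedge']:
        print(c,t,[(round(d['score'],2),[round(float(v),4) for v in d['centre']]) for d in viewer.pinpoint(c,t)])
o=status.get_obs();print(o['tcp_pos'],o['opening'],o['contact_force'],o['time'])
p,f=fit([.55,-.0006,-1.64],('scene',));print(f);report(p)
```

```text
scene tortillero [(0.97, [0.3756, 0.1522, 0.0052]), (0.65, [0.2987, -0.171, 0.0054])]
scene short_foot [(0.79, [0.5655, -0.1028, 0.0042]), (0.68, [0.2862, -0.0848, 0.0108])]
scene press_spot [(0.92, [0.3715, 0.2319, 0.0937]), (0.66, [0.2818, -0.0999, 0.0926]), (0.58, [0.5665, -0.1156, 0.0947]), (0.15, [0.4411, -0.3345, -0.0044])]
scene wedge [(0.75, [0.5429, -0.0031, -0.0006]), (0.64, [0.444, -0.3384, -0.0052]), (0.22, [0.5755, -0.194, 0.0004])]
wrist tortillero [(0.96, [0.3793, 0.1544, 0.0079]), (0.6, [0.3008, -0.1748, 0.0051]), (0.59, [0.5765, -0.1925, 0.0018])]
wrist short_foot [(0.88, [0.3699, 0.2389, 0.005]), (0.72, [0.5694, -0.0996, 0.0083]), (0.63, [0.282, -0.0885, 0.0057])]
wrist press_spot [(0.72, [0.281, -0.0991, 0.0961]), (0.56, [0.5702, -0.1174, 0.0935])]
wrist wedge [(0.93, [0.5511, -0.0038, 0.0003])]
side tortillero [(0.84, [0.2956, -0.1766, 0.0052]), (0.59, [0.575, -0.1929, -0.0007]), (0.55, [0.3725, 0.1528, 0.0072])]
side short_foot [(0.87, [0.3741, 0.2467, 0.0062]), (0.83, [0.5708, -0.1059, 0.0054]), (0.74, [0.2809, -0.0876, 0.0074]), (0.63, [0.5752, -0.1928, -0.0007])]
side press_spot [(0.68, [0.3745, 0.233, 0.099]), (0.67, [0.5652, -0.1162, 0.0949]), (0.55, [0.2881, -0.095, 0.0953])]
side wedge [(0.59, [0.5472, -0.0042, -0.0041]), (0.32, [0.5692, -0.1052, 0.0103])]
[6.24963528e-01 4.77383867e-05 2.39314841e-01] 0.9978312599883722 [0.52198211 0.04332037 0.13173422] 1.95
scene 944.0
0.06519192422731804
wedge [ 5.4970e-01 -2.0000e-04 -1.6275e+00] foot in wedge [0.1027 0.0221]
```

View pics/wrist1.png

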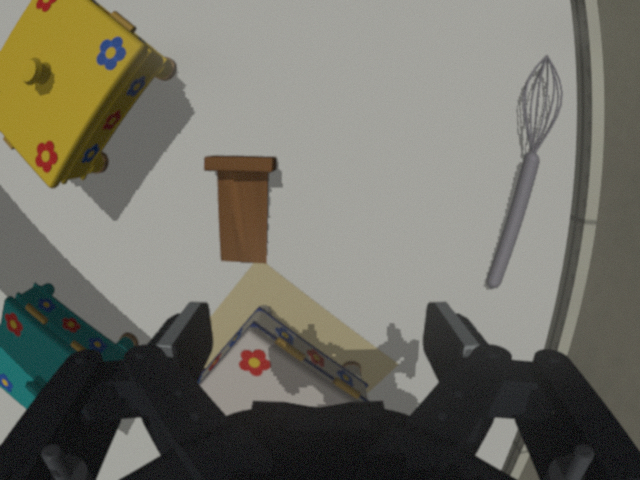

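The wrist view shows the wedge with its heel at about (241,163) and thin end at (244,262). The red flower of the cream box is at (254,362). The move was rejected, so I'll resend it with every key filled in.

send_rows(series=[{"x":50,"y":-34,"z":0,"ax":0,"ay":0,"az":-0.07,"gripper":0.6},{"x":100,"y":-68,"z":40,"ax":0,"ay":0,"az":-0.07,"gripper":0.6},{"x":105,"y":-68,"z":80,"ax":0,"ay":0,"az":-0.07,"gripper":0.6},{"x":105,"y":-68,"z":80,"ax":0,"ay":0,"az":-0.07,"gripper":0.6},{"x":105,"y":-68,"z":80,"ax":0,"ay":0,"az":-0.07,"gripper":0.6}])

```text
time: 2.68
tcp_pos: [0.5587, 0.1045, 0.1605]
eef_rot: [[-0.07, 0.998, 0.003], [0.998, 0.07, -0.0], [-0.0, 0.003, -1.0]]
contact_force: [0.5, 0.4, 0.1]
opening: 0.402
grip_force: 0.0
```

```bash
cat >> h.py <<'E'
def unproj_w(uv,z,o=None):
    o=o or status.get_obs();m=viewer.camera_model('wrist');out=[]
    T=np.eye(4);T[:3,:3]=o['eef_rot'];T[:3,3]=o['tcp_pos'];T=T@np.array(m['hand_eye'])
    for u,v in uv:
        a,b=(u-m['cx'])/m['fx'],(v-m['cy'])/m['fy'];r=np.hypot(a,b)+1e-12
        d=T[:3,:3]@np.array([np.sin(r)*a/r,-np.sin(r)*b/r,-np.cos(r)])
        out.append(T[:3,3]+d*(z-T[2,3])/d[2])
    return np.array(out)
E
python3 - <<'E'
from h import *
o=dict(tcp_pos=np.array([.6250,0,.2393]),eef_rot=status.get_obs()['eef_rot']*0+np.array([[0,1,-.002],[1,0,0],[0,-.002,-1]]))
print(unproj_w([(221,261),(267,263)],.002,o).round(4));print(unproj_w([(204,157),(277,157)],.036,o).round(4))
print(unproj_w([(254,362)],.092,o).round(4))
o=status.get_obs();print(o['tcp_pos'],o['eef_rot'].round(3).tolist(),o['opening'],o['contact_force'],o['time'])
E
```

```text
[[ 0.5206 -0.051   0.002 ]
 [ 0.571  -0.0529  0.002 ]]
[[0.5188 0.0609 0.036 ]
 [0.5879 0.0586 0.036 ]]
[[ 0.5673 -0.1184  0.092 ]]
[0.55872786 0.10448277 0.16052546] [[-0.07, 0.998, 0.003], [0.998, 0.07, -0.0], [-0.0, 0.003, -1.0]] 0.4022101469565558 [0.4718463  0.41750624 0.11112519] 2.675
```

send_rows(series=[{"x":0,"y":-9,"z":50,"ax":0,"ay":0,"az":-0.02,"gripper":0.6},{"x":0,"y":-9,"z":100,"ax":0,"ay":0,"az":-0.02,"gripper":0.6},{"x":0,"y":-9,"z":135,"ax":0,"ay":0,"az":-0.02,"gripper":0.6},{"x":0,"y":-9,"z":145,"ax":0,"ay":0,"az":-0.02,"gripper":0.6},{"x":0,"y":-9,"z":145,"ax":0,"ay":0,"az":-0.02,"gripper":0.6}])

```text
time: 3.3
tcp_pos: [0.5497, 0.1038, 0.0153]
eef_rot: [[-0.089, 0.996, 0.002], [0.996, 0.089, -0.0], [-0.0, 0.002, -1.0]]
contact_force: [-0.1, -0.6, -0.5]
opening: 0.397
grip_force: 0.0
```

send_rows(series=[{"x":-12,"y":0,"z":0,"ax":0,"ay":0,"az":0,"gripper":0.6},{"x":-22,"y":0,"z":0,"ax":0,"ay":0,"az":0,"gripper":0.6},{"x":-28,"y":0,"z":0,"ax":0,"ay":0,"az":0,"gripper":0.6},{"x":-34,"y":0,"z":0,"ax":0,"ay":0,"az":0,"gripper":0.6},{"x":-40,"y":0,"z":0,"ax":0,"ay":0,"az":0,"gripper":0.6},{"x":-46,"y":0,"z":0,"ax":0,"ay":0,"az":0,"gripper":0.6},{"x":-52,"y":0,"z":0,"ax":0,"ay":0,"az":0,"gripper":0.6},{"x":-58,"y":0,"z":0,"ax":0,"ay":0,"az":0,"gripper":0.6},{"x":-64,"y":0,"z":0,"ax":0,"ay":0,"az":0,"gripper":0.6},{"x":-70,"y":0,"z":0,"ax":0,"ay":0,"az":0,"gripper":0.6}])

```text
time: 4.55
tcp_pos: [0.5544, 0.0342, 0.0142]
eef_rot: [[-0.09, 0.996, 0.0], [0.996, 0.09, -0.0], [-0.0, 0.0, -1.0]]
contact_force: [0.2, 1.0, -0.1]
opening: 0.401
grip_force: 0.2
```

Run:
```python
from h import *
p,f=fit([.555,-.038,-1.49],('scene',));print(f);report(p,(.568,-.104))
im=viewer.grab_frame('wrist');cv2.imwrite('pics/w2.png',im[:,:,::-1])
print([(round(d['score'],2),d['centre']) for d in viewer.pinpoint('wrist','wedge')])
print(status.get_obs()['contact_force'])
```

```text
scene 961.0
0.08105935402256635
wedge [ 0.5613 -0.0364 -1.4675] foot in wedge [ 0.0679 -0.0003]
[]
[0.26591925 0.56409063 0.3400649 ]
```

View pics/w2.png

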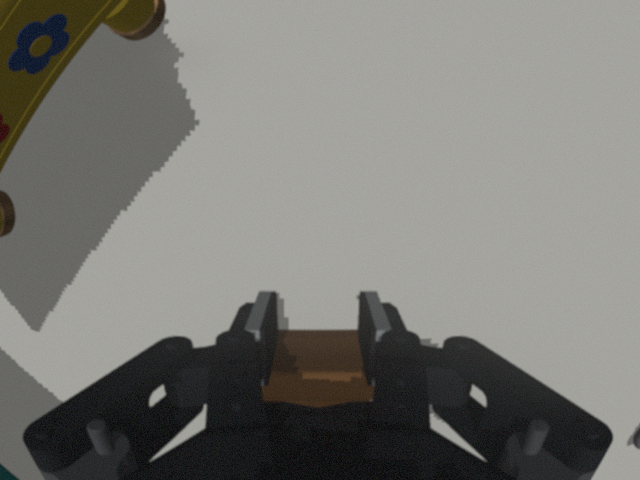

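The wrist view shows both fingertips square on the heel, which sits between them at about (318,365). The fit puts the foot on the wedge's axis, so I'll continue the push straight.

send_rows(series=[{"x":-5,"y":0,"z":0,"ax":0,"ay":0,"az":0,"gripper":0.6},{"x":-10,"y":0,"z":0,"ax":0,"ay":0,"az":0,"gripper":0.6},{"x":-15,"y":0,"z":0,"ax":0,"ay":0,"az":0,"gripper":0.6},{"x":-20,"y":0,"z":0,"ax":0,"ay":0,"az":0,"gripper":0.6},{"x":-25,"y":0,"z":0,"ax":0,"ay":0,"az":0,"gripper":0.6},{"x":-30,"y":0,"z":0,"ax":0,"ay":0,"az":0,"gripper":0.6},{"x":-33,"y":0,"z":0,"ax":0,"ay":0,"az":0,"gripper":0.6}])

```text
time: 5.62
tcp_pos: [0.5573, 0.0014, 0.0143]
eef_rot: [[-0.09, 0.996, 0.0], [0.996, 0.09, -0.0], [-0.0, 0.0, -1.0]]
contact_force: [-0.1, 0.2, 0.0]
opening: 0.402
grip_force: 0.3
```

send_rows(series=[{"x":-2,"y":0,"z":0,"ax":0,"ay":0,"az":0,"gripper":0.6},{"x":-4,"y":0,"z":0,"ax":0,"ay":0,"az":0,"gripper":0.6}])

```text
time: 5.88
tcp_pos: [0.5576, -0.0022, 0.0143]
eef_rot: [[-0.09, 0.996, -0.0], [0.996, 0.09, 0.0], [0.0, -0.0, -1.0]]
contact_force: [0.2, 0.8, -0.1]
opening: 0.402
grip_force: 0.3
```

send_rows(series=[{"x":-2,"y":0,"z":0,"ax":0,"ay":0,"az":0,"gripper":0.6},{"x":-4,"y":0,"z":0,"ax":0,"ay":0,"az":0,"gripper":0.6}])

```text
time: 6.12
tcp_pos: [0.558, -0.0062, 0.0143]
eef_rot: [[-0.09, 0.996, -0.0], [0.996, 0.09, 0.0], [0.0, -0.0, -1.0]]
contact_force: [-0.6, 0.4, 0.2]
opening: 0.402
grip_force: 0.3
```

send_rows(series=[{"x":-2,"y":0,"z":0,"ax":0,"ay":0,"az":0,"gripper":0.6},{"x":-4,"y":0,"z":0,"ax":0,"ay":0,"az":0,"gripper":0.6}])

```text
time: 6.38
tcp_pos: [0.5583, -0.0102, 0.0143]
eef_rot: [[-0.09, 0.996, -0.0], [0.996, 0.09, 0.0], [0.0, -0.0, -1.0]]
contact_force: [-0.4, 0.5, -0.2]
opening: 0.401
grip_force: 0.4
```

send_rows(series=[{"x":-2,"y":0,"z":0,"ax":0,"ay":0,"az":0,"gripper":0.6},{"x":-3,"y":0,"z":0,"ax":0,"ay":0,"az":0,"gripper":0.6}])

```text
time: 6.62
tcp_pos: [0.5586, -0.0132, 0.0143]
eef_rot: [[-0.09, 0.996, 0.0], [0.996, 0.09, 0.0], [0.0, 0.0, -1.0]]
contact_force: [0.6, 1.7, -0.1]
opening: 0.398
grip_force: 0.7
```

send_rows(series=[{"x":-1,"y":0,"z":0,"ax":0,"ay":0,"az":0,"gripper":0.6},{"x":-2,"y":0,"z":0,"ax":0,"ay":0,"az":0,"gripper":0.6}])

```text
time: 6.88
tcp_pos: [0.5586, -0.0145, 0.0144]
eef_rot: [[-0.09, 0.996, -0.0], [0.996, 0.09, 0.001], [0.001, -0.0, -1.0]]
contact_force: [0.3, 5.7, 1.1]
opening: 0.4
grip_force: 2.6
```

send_rows(series=[{"x":-1,"y":0,"z":0,"ax":0,"ay":0,"az":0,"gripper":0.6},{"x":-2,"y":0,"z":0,"ax":0,"ay":0,"az":0,"gripper":0.6}])

```text
time: 7.12
tcp_pos: [0.5584, -0.0155, 0.0143]
eef_rot: [[-0.089, 0.996, -0.001], [0.996, 0.089, 0.002], [0.002, -0.001, -1.0]]
contact_force: [1.3, 9.5, 1.6]
opening: 0.398
grip_force: 4.9
```

Run:
```python
from h import *
p,f=fit([.567,-.086,-1.49],('scene',));print(f);report(p,(.568,-.104))
for c in('scene','side'):
  viewer.grab_frame(c);print([(round(d['score'],2),d['centre']) for d in viewer.pinpoint(c,'short_foot')])
```

```text
scene 681.0
0.5640954766634995
wedge [ 0.5659 -0.0874 -1.5027] foot in wedge [0.0167 0.001 ]
[(0.84, [0.2844, -0.0877, 0.0058]), (0.78, [0.5685, -0.1076, 0.0078])]
[(0.82, [0.5698, -0.1063, 0.0073]), (0.69, [0.3732, 0.2447, 0.0082])]
```

The wedge is seated: the resistance rose to 9.5 N. Now I back off, lift and close the fingers.

send_rows(series=[{"x":8,"y":0,"z":0,"ax":0,"ay":0,"az":0,"gripper":0.6},{"x":35,"y":0,"z":0,"ax":0,"ay":0,"az":0,"gripper":0.6},{"x":40,"y":0,"z":-40,"ax":0,"ay":0,"az":0,"gripper":0.6},{"x":40,"y":0,"z":-100,"ax":0,"ay":0,"az":0,"gripper":1},{"x":40,"y":0,"z":-150,"ax":0,"ay":0,"az":0,"gripper":1},{"x":20,"y":0,"z":-180,"ax":0,"ay":0,"az":0,"gripper":1},{"x":20,"y":0,"z":-180,"ax":0,"ay":0,"az":0,"gripper":1},{"x":20,"y":0,"z":-180,"ax":0,"ay":0,"az":0,"gripper":1}])

```text
time: 8.43
tcp_pos: [0.5562, 0.003, 0.1934]
eef_rot: [[-0.09, 0.996, -0.002], [0.996, 0.09, 0.0], [0.0, -0.002, -1.0]]
contact_force: [0.4, -0.3, 0.3]
opening: -0.001
grip_force: 0.0
```

Run:
```python
from h import *
p,f=fit([.565,-.086,-1.49],('scene',));print(f);report(p,(.568,-.105))
viewer.grab_frame('wrist')
for t in('press_spot','wedge','short_foot','tortillero'):print(t,[(round(d['score'],2),d['centre']) for d in viewer.pinpoint('wrist',t)])
im=viewer.grab_frame('wrist');cv2.imwrite('pics/w3.png',im[:,:,::-1])
o=status.get_obs();print(o['tcp_pos'],o['opening'],o['contact_force'],o['time'])
```

```text
scene 704.0
0.48859737076648835
wedge [ 0.5658 -0.0858 -1.4809] foot in wedge [0.0193 0.0005]
press_spot [(0.61, [0.2834, -0.0958, 0.0949]), (0.56, [0.5717, -0.1166, 0.096])]
wedge [(0.35, [0.5703, -0.1157, 0.0948])]
short_foot [(0.76, [0.2774, -0.0889, 0.0083])]
tortillero [(0.67, [0.3812, 0.1493, 0.0066]), (0.65, [0.2976, -0.1725, 0.0016]), (0.55, [0.5778, -0.1937, -0.0005])]
[0.55689822 0.0030393  0.19363432] -0.005629728218980804 [ 0.22927948 -0.06163868  0.14225148] 8.825
```

View pics/w3.png

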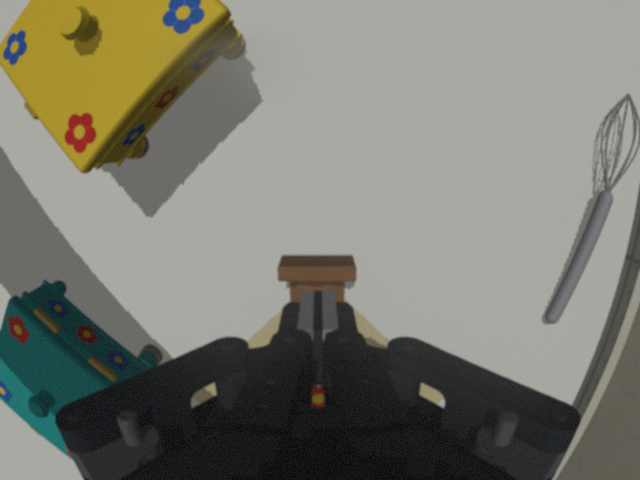

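The wedge sits straight in front of the box corner (heel at (317,268)) with the fingers clear of it. Next: move over the flower and descend.

send_rows(series=[{"x":-40,"y":0,"z":0,"ax":0,"ay":0,"az":0,"gripper":1},{"x":-80,"y":0,"z":0,"ax":0,"ay":0,"az":0,"gripper":1},{"x":-120,"y":0,"z":10,"ax":0,"ay":0,"az":0,"gripper":1},{"x":-120,"y":0,"z":40,"ax":0,"ay":0,"az":0,"gripper":1},{"x":-120,"y":0,"z":70,"ax":0,"ay":0,"az":0,"gripper":1},{"x":-120,"y":0,"z":80,"ax":0,"ay":0,"az":0,"gripper":1},{"x":-120,"y":0,"z":84,"ax":0,"ay":0,"az":0,"gripper":1},{"x":-120,"y":0,"z":86,"ax":0,"ay":0,"az":0,"gripper":1}])

```text
time: 9.82
tcp_pos: [0.5687, -0.1168, 0.109]
eef_rot: [[-0.09, 0.996, 0.002], [0.996, 0.09, -0.001], [-0.001, 0.001, -1.0]]
contact_force: [-0.0, -0.1, 0.2]
opening: 0.002
grip_force: 0.0
```

send_rows(series=[{"x":0,"y":0,"z":1,"ax":0,"ay":0,"az":0,"gripper":1},{"x":0,"y":0,"z":2,"ax":0,"ay":0,"az":0,"gripper":1},{"x":0,"y":0,"z":3,"ax":0,"ay":0,"az":0,"gripper":1}])

```text
time: 10.2
tcp_pos: [0.5682, -0.1168, 0.1057]
eef_rot: [[-0.09, 0.996, 0.001], [0.996, 0.09, -0.0], [-0.0, 0.001, -1.0]]
contact_force: [-0.3, 0.4, 0.2]
opening: 0.001
grip_force: 0.0
```

send_rows(series=[{"x":0,"y":0,"z":1,"ax":0,"ay":0,"az":0,"gripper":1},{"x":0,"y":0,"z":1,"ax":0,"ay":0,"az":0,"gripper":1}])

```text
time: 10.45
tcp_pos: [0.5679, -0.1167, 0.1042]
eef_rot: [[-0.09, 0.996, -0.0], [0.996, 0.09, 0.0], [0.0, -0.0, -1.0]]
contact_force: [0.1, 0.1, 0.7]
opening: -0.0
grip_force: 0.0
```

send_rows(series=[{"x":0,"y":0,"z":1,"ax":0,"ay":0,"az":0,"gripper":1},{"x":0,"y":0,"z":1,"ax":0,"ay":0,"az":0,"gripper":1}])

```text
time: 10.7
tcp_pos: [0.5679, -0.1167, 0.1032]
eef_rot: [[-0.09, 0.996, -0.0], [0.996, 0.09, 0.0], [0.0, -0.0, -1.0]]
contact_force: [-0.0, 0.2, 0.6]
opening: -0.002
grip_force: 0.0
```

send_rows(series=[{"x":0,"y":0,"z":1,"ax":0,"ay":0,"az":0,"gripper":1},{"x":0,"y":0,"z":1,"ax":0,"ay":0,"az":0,"gripper":1}])

```text
time: 10.95
tcp_pos: [0.5679, -0.1167, 0.1022]
eef_rot: [[-0.09, 0.996, -0.0], [0.996, 0.09, 0.0], [0.0, -0.0, -1.0]]
contact_force: [0.3, 1.0, 0.5]
opening: 0.001
grip_force: 0.0
```

send_rows(series=[{"x":0,"y":0,"z":1,"ax":0,"ay":0,"az":0,"gripper":1},{"x":0,"y":0,"z":1,"ax":0,"ay":0,"az":0,"gripper":1}])

```text
time: 11.2
tcp_pos: [0.568, -0.1167, 0.1015]
eef_rot: [[-0.09, 0.996, 0.0], [0.996, 0.09, -0.0], [-0.0, 0.0, -1.0]]
contact_force: [0.1, 0.5, 0.9]
opening: 0.002
grip_force: 0.7
```

send_rows(series=[{"x":0,"y":0,"z":1,"ax":0,"ay":0,"az":0,"gripper":1},{"x":0,"y":0,"z":1,"ax":0,"ay":0,"az":0,"gripper":1}])

```text
time: 11.45
tcp_pos: [0.568, -0.1167, 0.1014]
eef_rot: [[-0.09, 0.996, 0.0], [0.996, 0.09, -0.0], [-0.0, 0.0, -1.0]]
contact_force: [-1.4, 0.3, 7.7]
opening: -0.001
grip_force: 3.8
```

send_rows(series=[{"x":0,"y":0,"z":1,"ax":0,"ay":0,"az":0,"gripper":1},{"x":0,"y":0,"z":1,"ax":0,"ay":0,"az":0,"gripper":1}])

```text
time: 11.7
tcp_pos: [0.5681, -0.1167, 0.1013]
eef_rot: [[-0.09, 0.996, 0.001], [0.996, 0.09, -0.0], [-0.0, 0.001, -1.0]]
contact_force: [-4.9, 2.3, 14.1]
opening: -0.003
grip_force: 6.6
```

The lid holds: under 14 N it sinks only about 0.1 mm. I'll ease to roughly 8 N.

send_rows(series=[{"x":0,"y":0,"z":-0.8,"ax":0,"ay":0,"az":0,"gripper":1},{"x":0,"y":0,"z":-0.8,"ax":0,"ay":0,"az":0,"gripper":1},{"x":0,"y":0,"z":-0.8,"ax":0,"ay":0,"az":0,"gripper":1},{"x":0,"y":0,"z":-0.8,"ax":0,"ay":0,"az":0,"gripper":1}])

```text
time: 12.2
tcp_pos: [0.5681, -0.1167, 0.1014]
eef_rot: [[-0.09, 0.996, 0.001], [0.996, 0.09, -0.0], [-0.0, 0.001, -1.0]]
contact_force: [-2.1, 0.3, 8.1]
opening: 0.002
grip_force: 4.3
```

Run:
```python
from h import *
for i in range(3):
  im=viewer.grab_frame('scene');o=status.get_obs();print(o['contact_force'].round(2),o['tcp_pos'].round(4))
cv2.imwrite('pics/s4.png',cv2.resize(im[200:380,180:420,::-1],None,fx=3,fy=3,interpolation=cv2.INTER_CUBIC))
```

```text
[-2.24  0.8   8.92] [ 0.5681 -0.1167  0.1014]
[-2.45  0.27  8.71] [ 0.5681 -0.1167  0.1014]
[-0.73  0.41  9.7 ] [ 0.5681 -0.1167  0.1014]
```

View pics/s4.png

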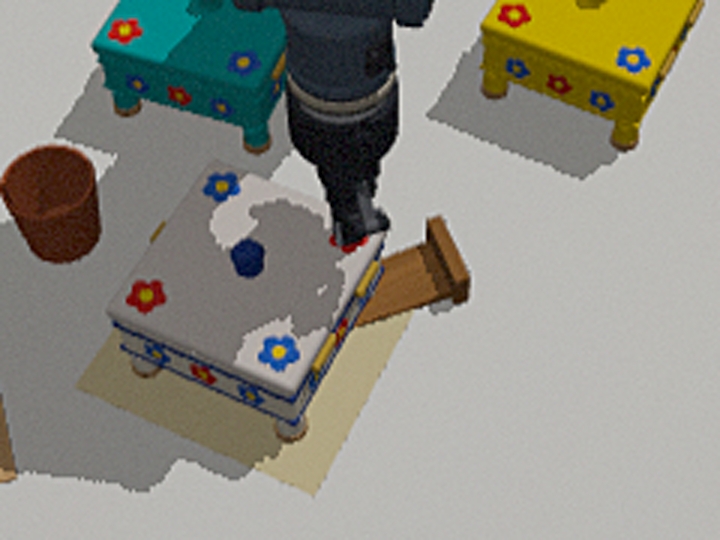

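The picture shows the fingertips on the red flower at (350,238), with the wedge under that corner and clear of the fingers. The force is steady at about 8–9 N.

```bash
python3 -c "
from plant import finish_job
print(finish_job())"
```

```text
the job is handed in; nothing more can be done
None
```

I handed the job in with the wedge seated under the bare foot, the fingers clear of it and pressing the red flower at about 8–9 N, and the lid holding firm (it gave about 0.1 mm under 14 N); the judge's result was not shown.

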